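# Load the matching flange under the studs and clamp it

### The job

One of the three slotted flanges has its middle slot where the fixed plate has its middle stud. Slide that flange along the bench between the guides and under the stud heads until it is fully home against the end stop, then swing the red clamp arm fully closed across its rear bar. Leave the other two flanges where they lie and do not disturb the bin, screwdriver or jar.

Things in the scene. Friction and masses are not known exactly. Their poses are not given: they have to be found in the camera images.
- stud_plate: Fixed stud plate with aluminium guide rails; a flange slides in along the bench in its +x. Origin: on the bench, under the outline centre of a home flange. End stop face at x = +41 mm (20 mm high). Outer studs at x = +24, y = +-28 mm, middle one: mid_stud. Shanks 7 mm thick; heads 15 mm wide, undersides 15 mm above the bench, overhang the slots, so a flange goes in only by sliding under them.
- plate_entry (a point): Middle of the entry mouth of the guides, on the bench at x = -99 mm, y = 0 in the stud plate's frame (same axes). The mouth is about 122 mm wide; flared rails at 18 degrees narrow it to two straight rails, 87 mm apart inside, from x = -41 to +41 mm. Rails are 14 mm high.
- mid_stud_top (a point): Top of the middle stud, 25 mm above the bench (as all studs), at x = +24 mm in the stud plate's frame and y = +13, 0 or -13 mm: this differs from run to run and decides which flange fits. The two places not in use are closed by flat brass plugs.
- flange_p: Loose flat steel flange, 84 mm wide (y), 82 mm deep (x), 12 mm thick, about 0.3 kg; origin under its outline's centre. Three slots, 11 mm wide, 24 mm long, open to its leading edge (x = +41 mm): two outer ones at y = +-28 mm (outer prongs round-tipped), the middle one 13 mm to the +y side (left, looking along +x from above). Home: this origin on the stud plate's origin, axes alike.
- flange_p_window (a point): Centre, 6 mm up, of the window right through flange_p: 60 mm (y) by 34 mm (x), brass-rimmed, on the centreline 10 mm behind the outline's centre. Fingertips can drop in to drag the flange. Steel left around it: rear bar 14 mm, sides 12 mm, 10 mm between window and slots. x points to the slotted edge.
- flange_p_midslot (a point): Point in the middle slot of flange_p, 17 mm in from the leading edge, 6 mm up: on the middle stud's axis when this is the right flange and fully home.
- flange_q: Loose flat steel flange, 84 mm wide (y), 82 mm deep (x), 12 mm thick, about 0.3 kg; origin under its outline's centre. Three slots, 11 mm wide, 24 mm long, open to its leading edge (x = +41 mm): two outer ones at y = +-28 mm (outer prongs round-tipped), the middle one on the centreline. Home: this origin on the stud plate's origin, axes alike.
- flange_q_window (a point): Centre, 6 mm up, of the window right through flange_q: 60 mm (y) by 34 mm (x), brass-rimmed, on the centreline 10 mm behind the outline's centre. Fingertips can drop in to drag the flange. Steel left around it: rear bar 14 mm, sides 12 mm, 10 mm between window and slots. x points to the slotted edge.
- flange_q_midslot (a point): Point in the middle slot of flange_q, 17 mm in from the leading edge, 6 mm up: on the middle stud's axis when this is the right flange and fully home.
- flange_r: Loose flat steel flange, 84 mm wide (y), 82 mm deep (x), 12 mm thick, about 0.3 kg; origin under its outline's centre. Three slots, 11 mm wide, 24 mm long, open to its leading edge (x = +41 mm): two outer ones at y = +-28 mm (outer prongs round-tipped), the middle one 13 mm to the -y side (right, looking along +x from above). Home: this origin on the stud plate's origin, axes alike.
- flange_r_window (a point): Centre, 6 mm up, of the window right through flange_r: 60 mm (y) by 34 mm (x), brass-rimmed, on the centreline 10 mm behind the outline's centre. Fingertips can drop in to drag the flange. Steel left around it: rear bar 14 mm, sides 12 mm, 10 mm between window and slots. x points to the slotted edge.
- flange_r_midslot (a point): Point in the middle slot of flange_r, 17 mm in from the leading edge, 6 mm up: on the middle stud's axis when this is the right flange and fully home.
- clamp (a joint): Red swing-clamp arm on a vertical pivot beside the guides. 0 = fully open: it points along the stud plate's +x, outside the rail. It grows counter-clockwise seen from above to 1.57 = fully closed (stop): it points along the plate's +y, across the rear bar of a home flange. Starts open (0 to 0.35); about 1 N at the pin moves it; stays where left. Arm 17 to 25 mm above the bench.
- clamp_pin (a point): Middle of the black upright handle pin on the clamp arm, 56 mm from the pivot: 12 mm thick, from 25 to 64 mm above the bench (this point is at 44 mm).
- clamp_pivot (a point): Point on the clamp's vertical pivot axis, 20 mm above the bench, at x = -34, y = -64 mm in the stud plate's frame.
- bin: Blue open parts bin, 100 x 150 x 60 mm, loose: a bystander. Origin under its centre.
- driver: Screwdriver lying on the bench beyond the work: a bystander.
- jar: Grey jar with white lid, 50 mm wide, 70 mm tall: a bystander. Origin under its centre.
Not all that is in view belongs to the job. What is shaped like the flange_p but green or orange is not meant.

How it is judged:
On the way, in this order (a step that is already met when the one before it is completed fails the run):
1. the matching flange is fully home on the studs, with the clamp still open (((y of mid_stud_top in the frame of stud_plate above 0.0065 m and (horizontal distance between flange_p_midslot and mid_stud_top below 0.0045 m and angle between the x axis of flange_p_window and the x axis of stud_plate, either way round below 0.06 rad and x of flange_p_window in the frame of stud_plate above -0.015 m and height (world z) of flange_p_window below 0.009 m and angle between flange_p_window's own z axis and vertical below 0.06 rad)) or (y of mid_stud_top in the frame of stud_plate between -0.0065 and 0.0065 m and (horizontal distance between flange_q_midslot and mid_stud_top below 0.0045 m and angle between the x axis of flange_q_window and the x axis of stud_plate, either way round below 0.06 rad and x of flange_q_window in the frame of stud_plate above -0.015 m and height (world z) of flange_q_window below 0.009 m and angle between flange_q_window's own z axis and vertical below 0.06 rad)) or (y of mid_stud_top in the frame of stud_plate below -0.0065 m and (horizontal distance between flange_r_midslot and mid_stud_top below 0.0045 m and angle between the x axis of flange_r_window and the x axis of stud_plate, either way round below 0.06 rad and x of flange_r_window in the frame of stud_plate above -0.015 m and height (world z) of flange_r_window below 0.009 m and angle between flange_r_window's own z axis and vertical below 0.06 rad))) and value of joint clamp below 0.7 rad), for 0.2 s.
2. the clamp is swung closed over it (((y of mid_stud_top in the frame of stud_plate above 0.0065 m and (horizontal distance between flange_p_midslot and mid_stud_top below 0.0045 m and angle between the x axis of flange_p_window and the x axis of stud_plate, either way round below 0.06 rad and x of flange_p_window in the frame of stud_plate above -0.015 m and height (world z) of flange_p_window below 0.009 m and angle between flange_p_window's own z axis and vertical below 0.06 rad)) or (y of mid_stud_top in the frame of stud_plate between -0.0065 and 0.0065 m and (horizontal distance between flange_q_midslot and mid_stud_top below 0.0045 m and angle between the x axis of flange_q_window and the x axis of stud_plate, either way round below 0.06 rad and x of flange_q_window in the frame of stud_plate above -0.015 m and height (world z) of flange_q_window below 0.009 m and angle between flange_q_window's own z axis and vertical below 0.06 rad)) or (y of mid_stud_top in the frame of stud_plate below -0.0065 m and (horizontal distance between flange_r_midslot and mid_stud_top below 0.0045 m and angle between the x axis of flange_r_window and the x axis of stud_plate, either way round below 0.06 rad and x of flange_r_window in the frame of stud_plate above -0.015 m and height (world z) of flange_r_window below 0.009 m and angle between flange_r_window's own z axis and vertical below 0.06 rad))) and value of joint clamp above 1.4 rad), for 0.2 s.
At the end, for the whole second after the job is handed in: The matching flange lies flat and fully home (middle-slot point within 4.5 mm of the middle stud's axis, square to the plate within 0.06 rad), the clamp joint is above 1.4 rad and at rest, and the other two flanges are within 30 mm of where they began (all of step 2 and velocity of joint clamp between -0.05 and 0.05 rad/s and not ((y of mid_stud_top in the frame of stud_plate above 0.0065 m and distance of any of flange_q_window, flange_r_window from where it was at the start of the episode above 0.03 m) or (y of mid_stud_top in the frame of stud_plate between -0.0065 and 0.0065 m and distance of any of flange_p_window, flange_r_window from where it was at the start of the episode above 0.03 m) or (y of mid_stud_top in the frame of stud_plate below -0.0065 m and distance of any of flange_p_window, flange_q_window from where it was at the start of the episode above 0.03 m))); the robot touches nothing.
It fails at once if a flange that does not match is moved more than 30 mm ((y of mid_stud_top in the frame of stud_plate above 0.0065 m and distance of any of flange_q_window, flange_r_window from where it was at the start of the episode above 0.03 m) or (y of mid_stud_top in the frame of stud_plate between -0.0065 and 0.0065 m and distance of any of flange_p_window, flange_r_window from where it was at the start of the episode above 0.03 m) or (y of mid_stud_top in the frame of stud_plate below -0.0065 m and distance of any of flange_p_window, flange_q_window from where it was at the start of the episode above 0.03 m)).
It fails at once if the bin, screwdriver or jar is moved more than 40 mm (distance of any of bin, driver, jar from where it was at the start of the episode above 0.04 m).
It also fails if it takes over 61 s, if anything falls off the work surface, if the arm or the gripper's body presses on something with over 40 N, if the wrist force passes 120 N, or if a joint passes its speed limit or range.

### The arm

A 6-joint arm with a two-finger parallel gripper is mounted at the origin on the work surface. World frame = base frame: x ahead of the robot, y to its left, z up, the work surface at z = 0. Lengths are in m, angles in rad, forces in N, time in s.
With the tool pointing down it reaches from about 0.25 to 0.775 m from the base axis. Payload 4 kg.
Tool frame: the origin (TCP) lies midway between the tips of the shut fingers; the grasp point (between the pads) lies 19 mm behind it; z points along the fingers, y is the line along which they close (so a half turn about z gives the same grasp; the last joint's range is limited). The gripper opens to 85 mm and grips with 20 to 120 N. Pads are 22 mm wide; open, the fingers measure 114 mm over their backs; the gripper's body (76 mm by 85 mm) begins 54 mm behind the grasp point. The pads swing forward as they close: fully open they stand 13 mm farther back than shut.
Start: joints at [1.05, 0.087, 1.371, -0, 1.684, -0.103], TCP at [0.223, 0.503, 0.208] pointing down, gripper open.
Joint ranges: [-3.1, 3.1], [-0.76, 2.03], [0.27, 2.55], [-1.08, 4.22], [0.17, 2.65], [-2.57, 2.57]. Speed limits (rad/s): [2.79, 2.79, 3.14, 3.14, 3.14, 3.14].

### API

Orientations are given as a rotation vector (axis times angle).
In Python, from workcell import ctrl, fingers, eyes, workorder gives the robot as it stands. Calls block until the motion is done:
- ctrl.move_to(position, orientation): joint-space move of the TCP to a pose.
- ctrl.servo_line(position, max_speed=0.15, rot=None, until_force=None): straight line of the TCP; rot=None keeps the orientation; max_speed is the mean speed in m/s. With until_force (N) it stops when the force on the tool has changed by that much, and returns True; else False.
- ctrl.set_joints(angles): joint-space move.
- fingers.open_jaws() and fingers.close(): open the fingers fully, or close them until they stop; the grip force is fixed at half the most.
- ctrl.hold(seconds).
- ctrl.inverse_kinematics(position, orientation): joint angles nearest the present ones, or None.
- ctrl.state(): the state.
- eyes.get_image(name): name is "side" or "top"; returns a dict with "img" (420x560x3 uint8, red, green, blue), "mtx" (3x3 intrinsics, pixels), "world_to_cam" (4x4, takes a point from world to camera coordinates). Camera axes: x right, y down, z forward; pixel columns grow to the right and rows downward; lengths in m; the calibration is good to about 2 mm. A picture is of the moment at which its call begins. There is no depth.
A pose or a line that the arm cannot do raises ctrl.Unreachable and nothing moves.
- workorder.finish_job(): hands the job in; it is judged then, once.
The state is a dict: "clock": time; "q": joint angles; "dq": joint speeds; "effort": joint torques, N m; "eef_pos": TCP position; "tool_rot": TCP orientation; "contact_force": force on the tool from outside, world axes, zero at the start; "torque": the same for the moment, N m; "opening": opening from 0.0 (shut) to 1.0 (fully open); "grip_force": force on a finger pad.
Only numpy, scipy, OpenCV 4.12 (cv2) and the standard library are available. Lean on these libraries where they do the work, as an engineer would, in place of code of your own. Each camera call takes 0.05 s, during which the arm holds its last target. There are 200 camera calls.

## Working session

There is one attempt and no reset: what is moved stays moved. The work goes in short steps, each a Python script; the robot and the scene stay as the last script left them, time stands still between calls to the robot, and variables do not carry over. Pictures are saved under pics/ and viewed, at most 10 in all, crops included, and the job is handed in when it is done.

```bash
mkdir -p pics; python3 - <<'E'
from workcell import ctrl, fingers, eyes, workorder
import cv2,numpy as np
for n in("top","side"):
    d=eyes.get_image(n); cv2.imwrite(f"pics/{n}0.png",d["img"][:,:,::-1]); np.savez(f"{n}.npz",**d)
    E=d["world_to_cam"]; print(n,d["mtx"].tolist(),(-E[:3,:3].T@E[:3,3]).round(3),E[:3,:3].round(2).tolist())
print(ctrl.state())
E
```

```text
top [[379.3087986819174, 0.0, 282.50759819943204], [0.0, 379.3087986819174, 206.87083290893258], [0.0, 0.0, 1.0]] [0.509 0.103 0.981] [[-0.01, -1.0, 0.01], [-0.99, 0.01, -0.15], [0.15, -0.01, -0.99]]
side [[510.24688072542176, 0.0, 273.72935144080503], [0.0, 510.24688072542176, 197.43769962393435], [0.0, 0.0, 1.0]] [ 0.165 -0.401  0.82 ] [[0.73, -0.69, -0.01], [-0.51, -0.53, -0.68], [0.46, 0.5, -0.73]]
{'clock': 0.1, 'q': array([ 1.04990654e+00,  8.79327032e-02,  1.37210607e+00, -1.36527119e-05,
        1.68357553e+00, -1.03134575e-01]), 'dq': array([-2.49453683e-03, -5.88280819e-04, -2.49997464e-03,  5.83572031e-04,
        2.12215201e-03,  7.47336385e-05]), 'effort': array([ 2.55287407e-03, -3.53015363e+01, -3.14217746e+01, -1.08631546e-04,
        7.95393018e-03, -1.53583318e-05]), 'eef_pos': array([0.22292515, 0.50226927, 0.2072265 ]), 'tool_rot': array([-6.51323064e-01, -3.07271146e+00,  3.02822377e-03]), 'contact_force': array([-0.62148886,  0.25670486, -0.25596365]), 'torque': array([-0.0270908 , -0.0025325 , -0.01908861]), 'grip_force': 0.0, 'opening': 0.9994250975825686}
```

View pics/top0.png

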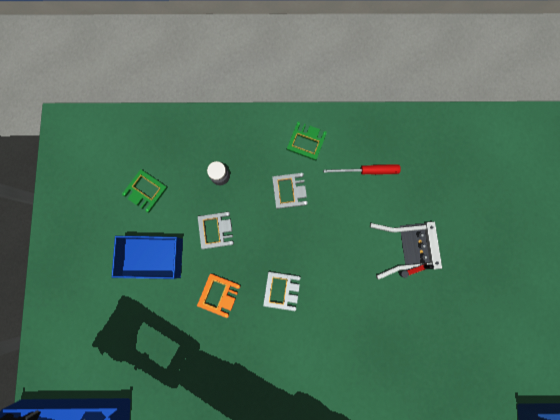

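View pics/side0.png

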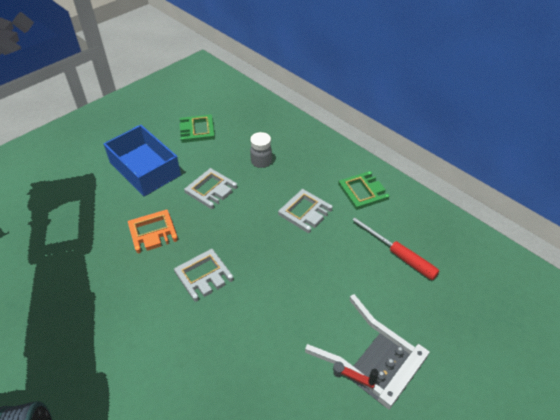

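The top view shows silver flanges near px (290,190), (213,230) and (282,290), slots facing right. The plate is at (420,247) with its mouth to the left, and the red clamp is at (412,270). Next I zoom in on those four.

```bash
python3 - <<'E'
import cv2,numpy as np
t=np.load("top.npz")["img"][:,:,::-1]; s=np.load("side.npz")["img"][:,:,::-1]
c=lambda im,x,y,w,h,W,H: cv2.resize(im[y:y+h,x:x+w],(W,H),interpolation=cv2.INTER_CUBIC)
r1=np.hstack([c(t,265,165,50,50,266,300),c(t,190,205,50,50,267,300),c(t,257,266,50,50,267,300)])
r2=np.hstack([c(t,365,215,80,70,400,300),c(s,330,325,110,85,400,300)])
cv2.imwrite("pics/zoom.png",np.vstack([r1,r2]))
E
```

```text
(no output)
```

View pics/zoom.png

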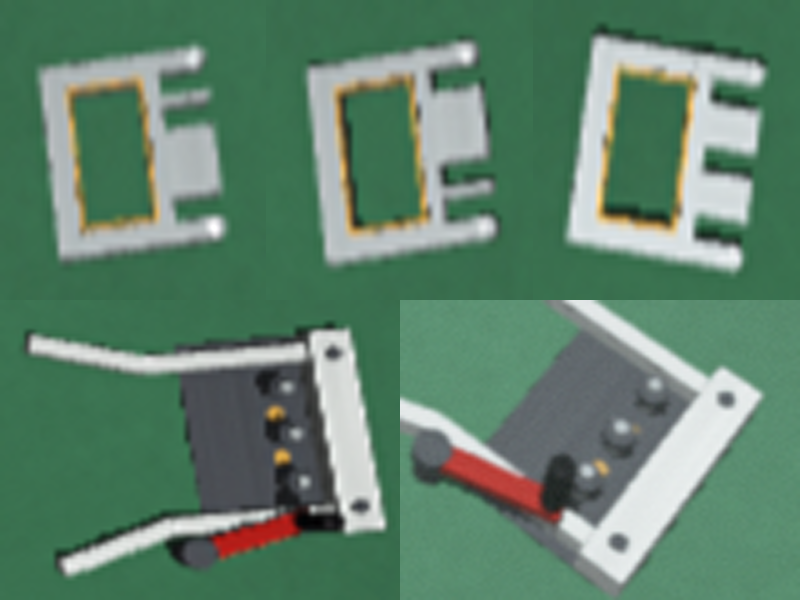

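The zooms settle the match. The studs are evenly spaced, with plugs on both sides of the middle one, so it sits at y=0 and the right flange is the one with the central slot: flange_q, at top px (282,290). Next I measure its pose, the plate's pose and the pin.

```bash
cat > h.py <<'E'
import cv2,numpy as np
from scipy.optimize import least_squares
def ray(d,uv):
    E=d["world_to_cam"];R=E[:3,:3];o=-R.T@E[:3,3]
    v=R.T@np.linalg.solve(d["mtx"],[uv[0],uv[1],1.]);return o,v
def onz(d,uv,z):
    o,v=ray(d,uv);return (o+v*(z-o[2])/v[2])[:2]
def rot(a): return np.array([[np.cos(a),-np.sin(a)],[np.sin(a),np.cos(a)]])
def fit(model,world,a0=-1.5):
    f=lambda p:((rot(p[2])@np.array(model,float).T).T+p[:2]-world).ravel()
    s=least_squares(f,[*np.mean(world,0),a0]);return s.x,s.fun.reshape(-1,2)
def flange(d,box,z=.012):
    """brass rim centre and heading of the flange in the pixel box"""
    x,y,w,h=box;im=d["img"][y:y+h,x:x+w];H=cv2.cvtColor(im,cv2.COLOR_RGB2HSV)
    m=cv2.inRange(H,(10,90,90),(32,255,255))
    v,u=np.nonzero(m);pts=np.array([onz(d,(a+x,b+y),z) for a,b in zip(u,v)],np.float32)
    return cv2.minAreaRect(pts*1000),len(u)
E
python3 - <<'E'
from h import *
t=dict(np.load("top.npz"));s=dict(np.load("side.npz"))
print("rim top",flange(t,(257,266,50,50)),"side",flange(s,(165,240,75,65)))
# flange corners, zoom scale 267/50 x, 6 y ; origin 257,266 at 533,0
T=lambda u,v:(257+(u-533)*50/267-.4,266+v/6-.4)
m=[(-.041,.042),(-.041,-.042)]
w=[onz(t,T(*p),.012) for p in[(597,37),(568,242)]]
print("rear corners",np.round(w,4), "heading",np.arctan2(*(np.array(w[0])-w[1])[::-1])-np.pi/2)
P=lambda u,v:(365+u/5-.4,215+(v-300)*70/300-.4)
S=lambda u,v:(330+(u-400)*110/400-.4,325+(v-300)*85/300-.4)
# rail inner knuckles & inner top corners at stop, z=.014; stud tops z=.025
for nm,c,pk in(("top",t,[P(*p) for p in[(153,371),(168,520),(287,384),(295,433),(302,482)]]),("side",s,[None,None]+[S(*p) for p in[(655,385),(622,424),(587,470)]])):
    mod=[(-.041,.0435),(-.041,-.0435),(.024,.028),(.024,0),(.024,-.028)];zs=[.014]*2+[.025]*3
    k=[i for i in range(5) if pk[i] is not None]
    W=np.array([onz(c,pk[i],zs[i]) for i in k]);x,r=fit([mod[i] for i in k],W)
    print(nm,"plate",x.round(4),"res mm",(r*1000).round(1).tolist())
print("hole pts", np.round([onz(t,P(333,352),.02),onz(t,P(360,506),.02)],4))
print("pin",onz(t,P(318,518),.064).round(4),onz(s,S(562,465),.064).round(4))
print("pivot",onz(t,P(199,552),.027).round(4),onz(s,S(433,445),.027).round(4))
E
```

```text
rim top (((446.1933288574219, 108.27055358886719), (38.154056549072266, 62.41928482055664), 81.26866149902344), 77) side (((453.1190490722656, 152.12722778320312), (119.767578125, 61.449188232421875), 79.47881317138672), 59)
rear corners [[0.4921 0.1309]
 [0.4085 0.1445]] heading -1.7315219673559274
top plate [ 0.5524 -0.2354 -1.501 ] res mm [[0.5, 1.6], [1.6, -1.4], [-1.5, -0.2], [-0.6, 0.1], [0.0, -0.1]]
side plate [ 0.5514 -0.2326 -1.489 ] res mm [[0.8, 0.3], [-0.8, -0.5], [0.1, 0.2]]
hole pts [[ 0.6027 -0.2838]
 [ 0.5121 -0.2914]]
pin [ 0.5054 -0.2528] [ 0.5018 -0.2573]
pivot [ 0.4862 -0.2066] [ 0.4844 -0.2045]
```

```bash
cat >> h.py <<'E'
from scipy.spatial.transform import Rotation as Rn
PL=np.array([.552,-.2343]);PA=-1.489
def pw(x,y): return PL+rot(PA)@[x,y]
def tool(a,s=1):
    """tool down, its closing line along the y axis of a body with heading a"""
    y=s*np.array([-np.sin(a),np.cos(a),0]);z=np.array([0,0,-1.])
    return Rn.from_matrix(np.c_[np.cross(y,z),y,z]).as_rotvec()
def shot(eyes,n,f):
    d=eyes.get_image(n);np.savez(f+".npz",**d);cv2.imwrite(f"pics/{f}.png",d["img"][:,:,::-1]);return d
E
python3 - <<'E'
from h import *
from workcell import ctrl, fingers, eyes
W=(.446,.1085);a=-1.727
for s in(1,-1):
    q=[ctrl.inverse_kinematics([*p,z],tool(b,s)) for p,z,b in((W,.003,a),(pw(-.01,0),.003,PA),(pw(-.0135,-.008),.035,PA),(pw(.022,-.085),.035,PA+1.57),(pw(.022,-.085),.035,PA-1.57))]
    print(s,[None if x is None else np.round(x,2)[[0,5]] for x in q])
fingers.close()
s=1
if abs(ctrl.inverse_kinematics([*W,.003],tool(a,1))[5])>abs(ctrl.inverse_kinematics([*W,.003],tool(a,-1))[5]): s=-1
ctrl.move_to([*W,.06],tool(a,s)); print("sign",s)
ctrl.servo_line([*W,.025],max_speed=.1)
d=shot(eyes,"side","pre");shot(eyes,"top","pret")
print(ctrl.state()["clock"],ctrl.state()["eef_pos"])
c=cv2.resize(d["img"][200:320,130:290,::-1],(640,480),interpolation=cv2.INTER_CUBIC);cv2.imwrite("pics/prec.png",c)
E
```

```text
1 [array([0.12, 0.27]), array([-0.48, -0.56]), array([-0.48, -0.57]), array([-0.62, -2.27]), array([-0.62,  0.87])]
-1 [None, None, None, array([-0.62,  0.87]), array([-0.62, -2.27])]Traceback (most recent call last):
  File "<stdin>", line 9, in <module>
TypeError: 'NoneType' object is not subscriptable
```

Sign +1 is the usable one.

```bash
python3 - <<'E'
from h import *
from workcell import ctrl, fingers, eyes
W=(.446,.1085);a=-1.727
ctrl.move_to([*W,.06],tool(a))
ctrl.servo_line([*W,.025],max_speed=.1)
d=shot(eyes,"side","pre")
print(ctrl.state()["clock"],ctrl.state()["eef_pos"],ctrl.state()["opening"])
c=cv2.resize(d["img"][200:320,130:290,::-1],(640,480),interpolation=cv2.INTER_CUBIC);cv2.imwrite("pics/prec.png",c)
E
```

```text
3.1583 [0.44642487 0.10882053 0.02552262] -0.0015830197668585905
```

View pics/prec.png

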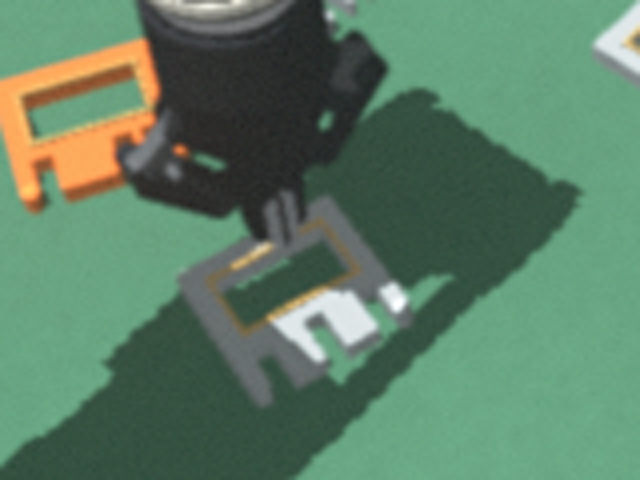

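The closed fingertips, at crop px (282,240), hang right over the window centre at about (285,277). I'll drop in, spread the fingers, and drag to just ahead of the mouth.

```bash
python3 - <<'E'
from h import *
from workcell import ctrl, fingers, eyes
W=(.446,.1085);a=-1.727
hit=ctrl.servo_line([*W,.003],max_speed=.05,until_force=8)
s=ctrl.state();print(hit,s["eef_pos"].round(4))
if not hit:
    fingers.open_jaws();s=ctrl.state();print("open",s["opening"],s["grip_force"],s["contact_force"].round(1),s["eef_pos"].round(4))
    if s["opening"]<.6:
        p=pw(-.170,0)
        h=ctrl.servo_line([*p,.003],max_speed=.06,rot=tool(PA),until_force=25)
        s=ctrl.state();print(h,s["eef_pos"].round(4),p,s["contact_force"].round(1))
print(s["clock"])
shot(eyes,"top","t1");d=shot(eyes,"side","s1")
a=cv2.imread("pics/t1.png")[190:310,240:460];b=d["img"][180:420,150:440,::-1]
cv2.imwrite("pics/c1.png",np.vstack([cv2.resize(a,(550,300),interpolation=2),cv2.resize(b,(550,300))]))
E
```

```text
False [0.4458 0.1085 0.0027]
open 1.0001371194848439 0.0 [ 0.2  0.2 -0.7] [0.446  0.1085 0.003 ]
4.5333
```

View pics/c1.png

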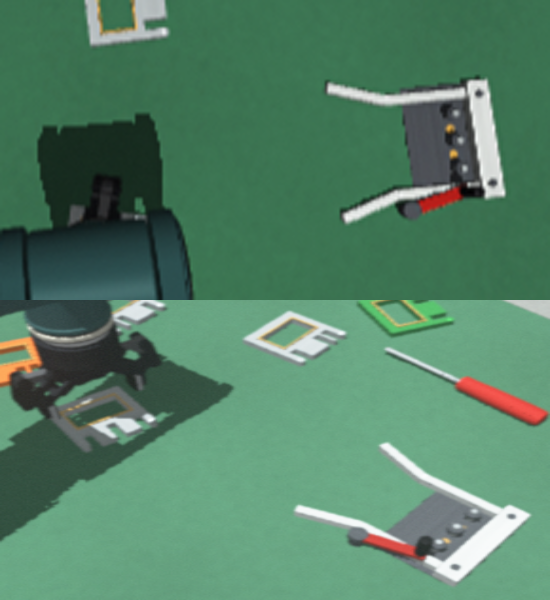

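The side view shows that the spreading fingers rode up out of the window, leaving the flange about where it was (left corner near px (176,265)). Spreading doesn't grip, so I'll drag with shut fingers in the window's front-left corner, turning as I go.

```bash
python3 - <<'E'
from h import *
from workcell import ctrl, fingers, eyes
W=np.array([.446,.1085]);a=-1.727
F=lambda x,y:W+rot(a)@[x+.010,y]
ctrl.servo_line([*W,.05],max_speed=.15);fingers.close()
hit=ctrl.servo_line([*W,.0035],max_speed=.06,until_force=8);print(hit,ctrl.state()["eef_pos"].round(4))
if not hit:
    print(ctrl.servo_line([*F(-.004,.016),.0035],max_speed=.04,until_force=25))
    p=pw(-.165-.004,.016)
    h=ctrl.servo_line([*p,.0035],max_speed=.06,rot=tool(PA),until_force=30)
    s=ctrl.state();print(h,s["eef_pos"].round(4),p,s["contact_force"].round(1),s["clock"])
shot(eyes,"top","t2");d=shot(eyes,"side","s2")
a=cv2.imread("pics/t2.png")[190:310,240:460];b=d["img"][180:420,150:440,::-1]
cv2.imwrite("pics/c2.png",np.vstack([cv2.resize(a,(480,262),interpolation=2),cv2.resize(b,(400,331))[:, :] if 0 else cv2.resize(b,(480,331))]))
E
```

```text
False [0.4464 0.1085 0.0038]
False
False [ 0.5541 -0.0644  0.0035] [ 0.55413834 -0.06455776] [-0.  -0.4 -0. ] 10.6667
```

View pics/c2.png

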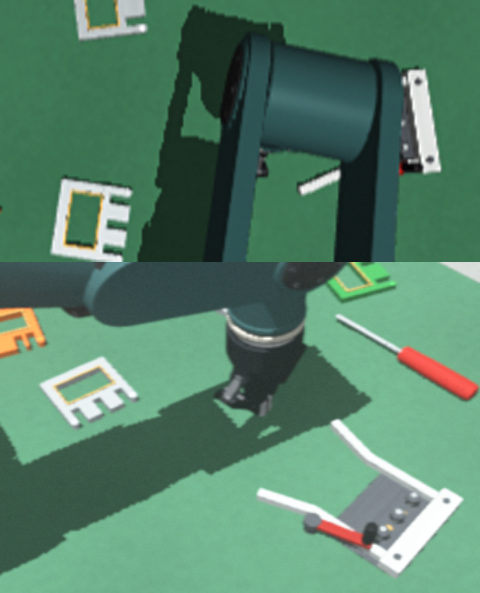

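The flange stayed put at top px (279,289), and the tool, at side-crop px (245,390), carries nothing. I'll check the finger state and look from close by.

```bash
python3 - <<'E'
from h import *
from workcell import ctrl, fingers, eyes
s=ctrl.state();print(s["opening"],s["eef_pos"],s["tool_rot"],s["clock"])
d=dict(np.load("s2.npz"));t=dict(np.load("t2.npz"))
print("rim",flange(t,(255,262,50,50)))
c=lambda im,x,y,w,h:cv2.resize(im[y:y+h,x:x+w,::-1],(400,300),interpolation=cv2.INTER_CUBIC)
cv2.imwrite("pics/c3.png",np.hstack([c(d["img"],270,225,80,60),c(dict(np.load("s1.npz"))["img"],150,220,80,60)]))
E
```

```text
0.0038081956693847255 [ 0.55407151 -0.06444543  0.00349372] [-2.12856702e+00 -2.31046931e+00  1.07342071e-05] 10.7667
rim (((446.2891845703125, 108.31902313232422), (37.981910705566406, 62.32568359375), 80.64093780517578), 76)
```

View pics/c3.png

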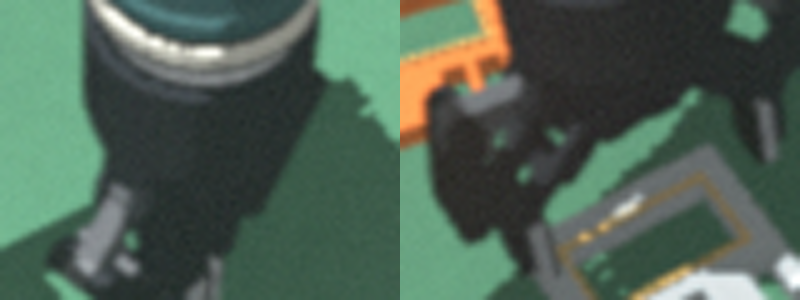

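```bash
python3 - <<'E'
from h import *
def proj(d,p):
    E=d["world_to_cam"];c=E[:3,:3]@p+E[:3,3];u=d["mtx"]@c;return u[:2]/u[2]
d=dict(np.load("pre.npz"));d2=dict(np.load("s2.npz"));t2=dict(np.load("t2.npz"))
for z in(.0,.012,.025,.035,.05):print(z,proj(d,np.array([.4464,.1088,z])).round(1))
print("crop px",[(proj(d,np.array([.4464,.1088,z]))-[130,200])*4 for z in(.025,.035,.045)])
for z in (.0035,.02):print(proj(d2,np.array([.5541,-.0644,z])).round(1))
c=lambda im,x,y,w,h:cv2.resize(im[y:y+h,x:x+w,::-1],(400,300),interpolation=cv2.INTER_CUBIC)
cv2.imwrite("pics/c4.png",np.hstack([c(d["img"],165,230,80,60),c(d2["img"],265,245,80,60)]))
E
```

```text
0.0 [202.5 272.7]
0.012 [201.8 269.1]
0.025 [201.  265.1]
0.035 [200.4 262. ]
0.05 [199.4 257.3]
crop px [array([283.94484955, 260.48170415]), array([281.48696555, 248.08305033]), array([278.99125534, 235.49358442])]
[305.9 294.1]
[306.2 289.2]
```

View pics/c4.png

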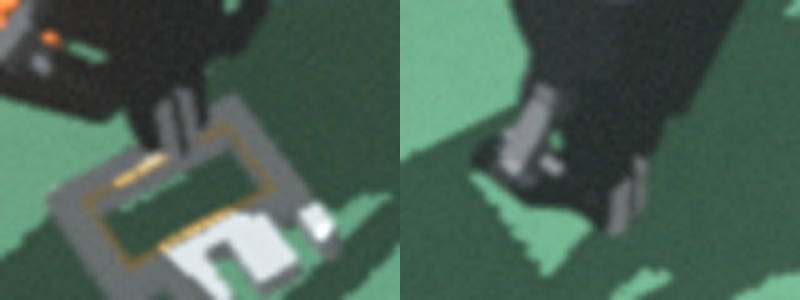

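In the left crop the shut tips, at px (200.6,261), lie 4 px above where z=25 mm should project. The real tips are therefore above the nominal TCP and passed over the flange. I'll probe the bare bench to find their height.

```bash
python3 - <<'E'
from h import *
from workcell import ctrl, fingers, eyes
p=ctrl.state()["eef_pos"]
h=ctrl.servo_line([p[0],p[1],-.018],max_speed=.02,until_force=5)
s=ctrl.state();print(h,s["eef_pos"].round(4),s["contact_force"].round(1),s["opening"],s["clock"])
ctrl.servo_line([p[0],p[1],.04],max_speed=.15)
E
```

```text
False [ 0.5543 -0.0645 -0.0178] [-0.7 -0.   0.2] -0.0016780030971466349 11.9917
```

```bash
python3 - <<'E'
from h import *
from workcell import ctrl, fingers, eyes
p=ctrl.state()["eef_pos"]
ctrl.servo_line([p[0],p[1],-.012],max_speed=.15)
h=ctrl.servo_line([p[0],p[1],-.04],max_speed=.015,until_force=4)
s=ctrl.state();print(h,s["eef_pos"].round(4),s["contact_force"].round(1),s["clock"])
d=shot(eyes,"side","s5")
ctrl.servo_line([p[0],p[1],.03],max_speed=.15)
E
```

```text
True [ 0.554  -0.0644 -0.0229] [-0.3  0.9  3.3] 13.9417
```

The shut tips sit about 22 mm above the nominal TCP, so for tips 3 mm off the bench I use TCP z = -0.019. Repeating the corner drag with that.

```bash
echo 'ZT=-.0195' >> h.py; python3 - <<'E'
from h import *
from workcell import ctrl, fingers, eyes
W=np.array([.4463,.1083]);a=-1.73
F=lambda x,y:W+rot(a)@[x+.010,y]
ctrl.move_to([*W,.03],tool(a))
hit=ctrl.servo_line([*W,ZT],max_speed=.07,until_force=6);s=ctrl.state();print(hit,s["eef_pos"].round(4))
if not hit:
    h1=ctrl.servo_line([*F(-.004,.016),ZT],max_speed=.04,until_force=25);print(h1,ctrl.state()["contact_force"].round(1))
    p=pw(-.165-.004,.016)
    h=ctrl.servo_line([*p,ZT],max_speed=.06,rot=tool(PA),until_force=30)
    s=ctrl.state();print(h,s["eef_pos"].round(4),s["contact_force"].round(1),s["clock"])
d=shot(eyes,"side","s6")
print("rim",flange(d,(250,225,110,100)))
cv2.imwrite("pics/c6.png",cv2.resize(d["img"][200:400,200:440,::-1],(720,600),interpolation=2))
E
```

```text
False [ 0.4467  0.1084 -0.0192]
False [1.7 1.6 0.8]
False [ 0.5541 -0.0644 -0.0195] [-1.   1.8 -0.2] 20.0583
rim (((534.2550659179688, -66.02751922607422), (1.9074363708496094, 60.49782180786133), 61.38935470581055), 14)
```

View pics/c6.png

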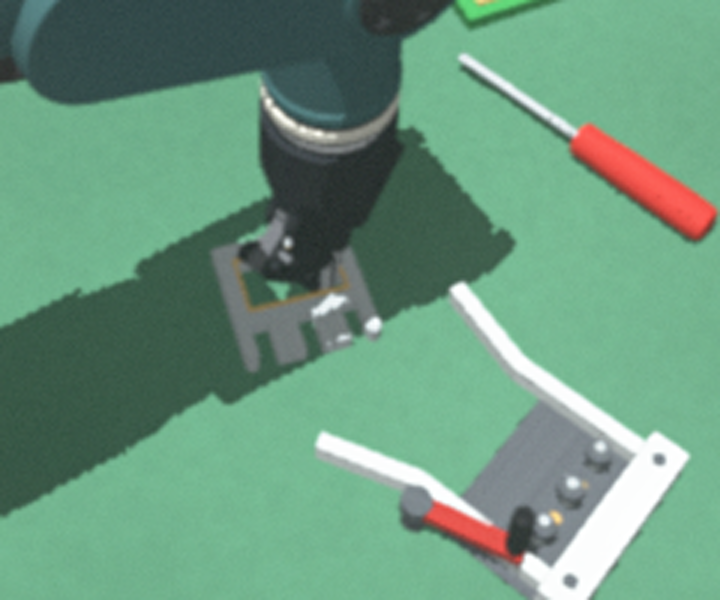

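The flange now travels with the tool, but it has turned clockwise: its rear-right corner is at crop px (212,250) and its prong tips at (252,368) and (374,326). Measuring its pose from those.

```bash
python3 - <<'E'
from h import *
d=dict(np.load("s6.npz"))
P=lambda u,v:(200+u/3-.3,200+v/3-.3)
pk=[(212,249),(252,369),(376,327),(250,307),(349,288)]
mod=[(-.041,-.042),(.041,-.037),(.041,.037),(.007,-.030),(.007,.030)]
W=np.array([onz(d,P(*p),.012) for p in pk]);x,r=fit(mod,W,-1.9)
print(x.round(4),(r*1000).round(1).tolist())
print("in plate frame",(rot(-PA)@(x[:2]-PL)).round(4),x[2]-PA)
T=np.array([.5541,-.0644]);print("tip in flange",rot(-x[2])@(T-x[:2]))
E
```

```text
[ 0.537  -0.0608 -2.059 ] [[-0.8, -0.2], [5.1, 1.8], [-2.5, -1.6], [-1.0, -2.1], [-0.8, 2.1]]
in plate frame [-0.1741 -0.0008] -0.570035199847825
tip in flange [-0.00485792  0.01682138]
```

```bash
python3 - <<'E'
from h import *
from workcell import ctrl, fingers, eyes
O=np.array([.537,-.0608]);a=-2.05
c=O+rot(a)@[-.010,0]
ctrl.servo_line([*c,ZT],max_speed=.04,rot=tool(a))
ctrl.servo_line([*c,-.021],max_speed=.04)
fingers.open_jaws();s=ctrl.state();print("open",s["opening"],s["grip_force"],s["contact_force"].round(1),s["clock"])
d=shot(eyes,"side","s7")
if .15<s["opening"]<.7:
    p=pw(-.168-.010,0)
    h=ctrl.servo_line([*p,-.021],max_speed=.04,rot=tool(PA),until_force=30)
    s=ctrl.state();print(h,s["eef_pos"].round(4),s["contact_force"].round(1),s["opening"],s["clock"])
    d=shot(eyes,"side","s7")
cv2.imwrite("pics/c7.png",cv2.resize(d["img"][200:400,200:440,::-1],(720,600),interpolation=2))
E
```

```text
open 0.45264146000351907 54.203856121748686 [ 0.6  0.  -2.9] 21.5167
False [ 0.537  -0.0569 -0.0214] [ 0.1 -0.5 -4.5] 0.45456850710522406 22.275
```

View pics/c7.png

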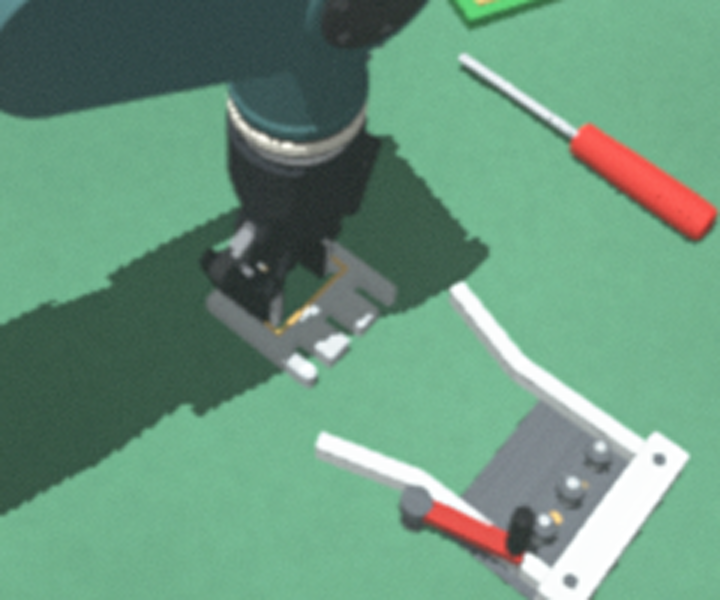

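The fingers now grip the window from inside (opening 0.45) and the flange is square to the plate, prong tips at crop px (303,375) and (385,297). Sliding in with a force guard.

```bash
python3 - <<'E'
from h import *
from workcell import ctrl, fingers, eyes
for x in(-.09,-.06,-.03,-.012):
    p=pw(x-.010,0)
    h=ctrl.servo_line([*p,-.021],max_speed=.06 if x<-.05 else .03,until_force=20)
    s=ctrl.state();e=rot(-PA)@(s["eef_pos"][:2]-PL)
    print(x,h,e.round(4),(rot(-PA)@s["contact_force"][:2]).round(1),s["contact_force"][2].round(1),s["torque"].round(2),s["opening"].round(3),s["clock"])
    if h: break
d=shot(eyes,"side","s8");shot(eyes,"top","t8")
cv2.imwrite("pics/c8.png",cv2.resize(d["img"][250:410,290:450,::-1],(600,600),interpolation=2))
E
```

```text
Traceback (most recent call last):
AttributeError: 'float' object has no attribute 'round'
```

All 10 pictures are used up, so from here I go by numbers only.

```bash
cat > go.py <<'E'
from h import *
from workcell import ctrl, fingers, eyes
def rep(tag):
    s=ctrl.state();e=rot(-PA)@(s["eef_pos"][:2]-PL)
    print(tag,"tcp(plate)",(e*1000).round(1),"F",(rot(-PA)@s["contact_force"][:2]).round(1),round(float(s["contact_force"][2]),1),"T",s["torque"].round(2),"open",round(float(s["opening"]),3),"t",round(float(s["clock"]),2))
def push(x,y=0,v=.03,f=20,z=-.021):
    h=ctrl.servo_line([*pw(x-.010,y),z],max_speed=v,until_force=f);rep((x,h));return h
E
python3 - <<'E'
from go import *
rep("now")
for x in(-.06,-.03,-.012):
    if push(x,v=.05 if x<-.05 else .03): break
E
```

```text
now tcp(plate) [-100.2   -0. ] F [ 0.6 -0. ] -3.5 T [-0.05  0.06  0.02] open 0.452 t 23.77
(-0.06, False) tcp(plate) [-69.8  -0.1] F [ 0.7 -0.6] -3.0 T [-0.04  0.03  0.01] open 0.457 t 24.52
(-0.03, False) tcp(plate) [-39.8  -0.2] F [-0.1 -1. ] -3.2 T [-0.12  0.29  0.04] open 0.453 t 25.68
(-0.012, False) tcp(plate) [-21.5  -0.4] F [-0.6 -3.1] -2.9 T [-0.04  0.52  0.08] open 0.455 t 26.43
```

```bash
python3 - <<'E'
from go import *
push(.006,v=.02,f=18)
ctrl.hold(.3);rep("held")
d=shot(eyes,"side","s9");t=shot(eyes,"top","t9")
import cv2
for n,c in(("side",d),("top",t)):
    # brass pixels -> plate frame at z=12mm
    H=cv2.cvtColor(c["img"],cv2.COLOR_RGB2HSV);m=cv2.inRange(H,(10,90,80),(32,255,255))
    v,u=np.nonzero(m);q=np.array([rot(-PA)@(onz(c,(a,b),.012)-PL)*1000 for a,b in zip(u,v)])
    k=(abs(q[:,0])<60)&(abs(q[:,1])<50);print(n,q[k].round(0).astype(int).tolist())
E
```

```text
(0.006, True) tcp(plate) [-11.7  -0.4] F [-1.2 -0.3] 4.0 T [ 0.16 -0.08  0.21] open 0.454 t 27.19
held tcp(plate) [-11.7  -0.4] F [0.5 1.1] 5.5 T [ 0.02 -0.25  0.24] open 0.455 t 27.49
side [[4, -22], [4, -24], [5, -23], [0, -30], [4, -27], [5, -26], [6, -24], [1, -31], [2, -30], [3, -29], [5, -28], [6, -27], [4, -31], [6, -29]]
top [[-21, 33], [-27, 30], [-27, 28], [-27, 25], [-26, 15], [-26, 12], [-27, 10], [-27, 7], [-26, 0], [-26, -3], [-26, -5], [-27, -8], [-27, -10], [-27, -13], [-28, -15], [-28, -18], [-25, -18], [-26, -21], [-26, -23], [-26, -26], [-27, -28], [-24, -28], [-27, -31]]
```

The rim edges are at plate x of about -27 and +6 (expected -27 and +7), so the flange is home to within 1–2 mm. I'll shut the fingers, nudge the window's front edge firmly to seat it, then lift clear.

```bash
python3 - <<'E'
from go import *
fingers.close();rep("shut")
push(.015,v=.02,f=22,z=-.0195)
ctrl.hold(.2);rep("held")
push(-.003,v=.05,z=-.0195)
e=pw(-.013,0);ctrl.servo_line([*e,.06],max_speed=.15);rep("up")
d=eyes.get_image("side");np.savez("s10.npz",**d);t=eyes.get_image("top");np.savez("t10.npz",**t)
for n,c in(("side",d),("top",t)):
    H=cv2.cvtColor(c["img"],cv2.COLOR_RGB2HSV);m=cv2.inRange(H,(10,90,80),(32,255,255))
    v,u=np.nonzero(m);q=np.array([rot(-PA)@(onz(c,(a,b),.012)-PL)*1000 for a,b in zip(u,v)])
    k=(abs(q[:,0])<60)&(abs(q[:,1])<50);q=q[k]
    if len(q)>3:print(n,len(q),cv2.minAreaRect(q.astype(np.float32)),q.min(0).round(),q.max(0).round())
E
```

```text
shut tcp(plate) [-11.7  -0.4] F [-0.7  0.8] 5.6 T [ 0.04 -0.22  0.19] open 0.455 t 27.81
(0.015, True) tcp(plate) [-5.7 -3.1] F [-0.6  0.5] 3.9 T [0.13 0.02 0.04] open 0.001 t 28.77
held tcp(plate) [-5.7 -3.1] F [-0.8 -0.1] 3.4 T [0.01 0.04 0.01] open 0.001 t 28.98
(-0.003, False) tcp(plate) [-13.5  -0.1] F [0.9 0.2] -0.7 T [-0.01 -0.04 -0.01] open 0.002 t 29.29
up tcp(plate) [-13.3  -0.6] F [0.1 0.2] -0.7 T [-0.05 -0.01 -0.04] open 0.0 t 29.98
side 26 ((-19.38074493408203, -10.650257110595703), (25.675371170043945, 61.019500732421875), 39.67601013183594) [-30. -31.] [ 6. 21.]
top 50 ((-7.964090347290039, 0.6356315612792969), (38.63352966308594, 63.608394622802734), 0.7481534481048584) [-28. -31.] [12. 33.]
```

The flange is seated (rim centre about -8, +0.6 mm, square within 0.01 rad). Now the clamp: the pin starts at about θ=0.27, and I push it round the pivot with the shut fingertips above the arm.

```bash
python3 - <<'E'
from go import *
Z=.010
def pose(th,off):
    r=np.array([np.cos(th),np.sin(th)]);t=np.array([-r[1],r[0]])
    return pw(*(np.array([-.034,-.064])+.056*r-off*t)),tool(PA+th-np.pi/2)
p,o=pose(.27,.040)
ctrl.move_to([*p,.10],o);rep("above")
h=ctrl.servo_line([*p,Z],max_speed=.12,until_force=6);rep(("down",h))
if not h:
    for th in np.linspace(.27,1.62,9):
        p,o=pose(th,.017)
        h=ctrl.servo_line([*p,Z],max_speed=.05,rot=o,until_force=15);rep((round(th,2),h))
        if h:break
t=eyes.get_image("side");np.savez("s11.npz",**t)
E
```

```text
above tcp(plate) [ 30.3 -87.7] F [-0.2 -0.1] -0.6 T [ 0.01 -0.    0.04] open -0.001 t 31.15
('down', False) tcp(plate) [ 31.1 -87. ] F [ 0.1 -0.1] 0.4 T [ 0.01 -0.03 -0.  ] open 0.001 t 32.05
(np.float64(0.27), False) tcp(plate) [ 24.2 -65.3] F [-0.3  0.2] -0.2 T [ 0.01 -0.03 -0.05] open -0.003 t 32.66
(np.float64(0.44), False) tcp(plate) [ 23.9 -55.8] F [ 0.9 -0.8] -0.5 T [-0.03 -0.01 -0.01] open -0.001 t 33.01
(np.float64(0.61), False) tcp(plate) [ 21.7 -46.2] F [-0.1  0.6] -0.6 T [-0.03 -0.04  0.02] open 0.001 t 33.36
(np.float64(0.78), False) tcp(plate) [ 17.9 -37.1] F [-0.4 -0.1] -0.7 T [0.01 0.07 0.03] open 0.003 t 33.71
(np.float64(0.94), False) tcp(plate) [ 12.6 -28.7] F [-0.1  0.4] -0.3 T [-0.01 -0.    0.06] open -0.002 t 34.06
(np.float64(1.11), False) tcp(plate) [  6.1 -21.4] F [ 0.4 -0.2] 0.3 T [ 0.   -0.   -0.02] open -0.001 t 34.41
(np.float64(1.28), False) tcp(plate) [ -1.6 -15.3] F [ 0.5 -0. ] 0.0 T [0.   0.06 0.02] open -0.001 t 34.76
(np.float64(1.45), False) tcp(plate) [-10.3 -10.5] F [-0.5 -0. ] -0.8 T [-0.01  0.   -0.01] open 0.002 t 35.11
(np.float64(1.62), False) tcp(plate) [-17.4  -7.6] F [ 4.2 -1.2] -1.2 T [-0.77  0.02  0.02] open -0.003 t 35.46
```

The reaction of about 4 N at the end of the arc suggests the stop was reached. I'll retreat and check the arm's direction by its red colour, and the flange by its rim.

```bash
python3 - <<'E'
from go import *
h=ctrl.servo_line([*pw(-.028,-.008),.010],max_speed=.03,until_force=14);rep(("seat",h))
ctrl.servo_line([*pw(.004,-.004),.010],max_speed=.1);ctrl.servo_line([*pw(.004,-.004),.12],max_speed=.2)
ctrl.move_to([.40,.0,.25],tool(-1.5));ctrl.hold(.3);rep("away")
for n in("top","side"):
    d=eyes.get_image(n);np.savez(n+"12.npz",**d)
    H=cv2.cvtColor(d["img"],cv2.COLOR_RGB2HSV)
    for nm,m,z in(("red",cv2.inRange(H,(0,140,90),(6,255,255))|cv2.inRange(H,(174,140,90),(180,255,255)),.025),("brass",cv2.inRange(H,(12,90,80),(32,255,255)),.012)):
        v,u=np.nonzero(m);q=np.array([rot(-PA)@(onz(d,(a,b),z)-PL)*1000 for a,b in zip(u,v)])
        k=(abs(q[:,0])<70)&(abs(q[:,1])<100);q=q[k].astype(np.float32)
        if len(q)>3:print(n,nm,len(q),[np.round(i,1) for i in cv2.minAreaRect(q)],q.min(0).round(),q.max(0).round(),cv2.fitLine(q,2,0,.01,.01).ravel().round(2))
E
```

```text
('seat', True) tcp(plate) [-16.8  -7.6] F [ 2.6 -0.4] 1.2 T [-0.35 -0.03 -0.01] open 0.005 t 35.75
away tcp(plate) [-245.5 -132.2] F [0.3 0.5] 0.1 T [0.06 0.03 0.01] open -0.001 t 38.31
top red 82 [array([-32.8, -29.8]), array([54.7, 11.4]), np.float64(88.7)] [-38. -57.] [-27.  -2.] [ 1.000e-02 -1.000e+00 -3.302e+01 -3.370e+01]
top brass 71 [array([-7.8,  0.3]), array([38.2, 63.5]), np.float64(1.8)] [-28. -31.] [11. 33.] [ 0.25 -0.97 -3.76  4.33]
side red 164 [array([-34.5, -34.5]), array([11.4, 43.1]), np.float64(0.0)] [-40. -56.] [-29. -13.] [ 1.000e-02 -1.000e+00 -3.436e+01 -3.438e+01]
side brass 87 [array([-12.5,  -0.4]), array([37.1, 63.1]), np.float64(0.3)] [-31. -32.] [ 6. 31.] [  0.1    1.   -14.23  -4.57]
```

The clamp arm points along +y (about 1.56 rad) and the window centre averages x = -10.1 mm and y = 0 over the two views, which matches the home position. Handing in.

```bash
python3 -c "
from workcell import workorder
print(workorder.finish_job())"
```

```text
the job is handed in; nothing more can be done
None
```

I handed the job in at about 38 s: by my last camera measurements the matching flange (flange_q) is fully home under the studs and the clamp is closed at about 1.56 rad; the hand-in returned no verdict.

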